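# Clamp a sample tube in the decapping chuck

## Robot

A 7-joint arm with a two-finger parallel gripper is mounted at the origin on the work surface. World frame = base frame: x ahead of the robot, y to its left, z up, the work surface at z = 0. Lengths are in m, angles in rad, forces in N, time in s.
With the tool pointing down it reaches from about 0.4 to 0.85 m from the base axis. Payload 4.5 kg.
Tool frame: the origin (TCP) lies at the very end of the fingers, on their centre line; the grasp point (between the pads) lies 19 mm behind it; z points along the fingers, y is the line along which they close (so a half turn about z gives the same grasp; the last joint's range is limited). The gripper opens to 88 mm and grips with 3 to 60 N. Pads are 18 mm wide; open, the fingers measure 123 mm over their backs; the gripper's body (75 mm by 187 mm) begins 45 mm behind the grasp point.
Start: joints at [1.283, 0.689, -0.195, 1.565, 0.157, 0.902, -0.215], TCP at [0.198, -0.593, 0.239] pointing down, gripper open.
Joint ranges: [-3.01, 3.01], [-0.46, 2.08], [-1.47, 1.51], [0.13, 2.56], [-1, 4.14], [0.04, 2.09], [-2.66, 2.66]. Speed limits (rad/s): [2.57, 2.57, 3.14, 3.14, 3.14, 3.14, 3.14].

## Interface

Orientations are given as a unit quaternion [x, y, z, w].
In Python, from plant import r gives the robot as it stands. The module is installed in compiled form; this text tells all that it offers.
- The arm moves only by the shell command python3 -m pendant 'ROWS' [FORCE]. ROWS is JSON, one flat list of numbers, 7 for each row, row after row: the opening, from 0 (shut) to 1 (fully open), then the shift along the tool's x, y, z scaled (see below), then the turn, a rotation vector about the tool's x, y, z scaled (see below). A call has 1 to 12 rows; each row is the pose to reach, as a shift and turn from the pose commanded when the call began, along the tool's axes at that moment; what a row does not reach only later rows make up. The controller multiplies each number of a shift by 0.15 m and each number of a turn by pi/2 rad. A row lasts 1/10 s, in which the tool goes at most 50 mm and 8.59 degrees, less where a joint would pass 70% of its speed; a pose out of reach is approached as far as the arm can. A call with a number of a shift or a turn outside -1 to 1 is refused whole. A call with a gripper value outside its range is refused whole. The fingers move at their own pace and stop on an object; FORCE is the grip in N (left out, the last holds). Time passes only in rows, so rows that repeat a pose let the fingers close. It gives the time, the measured TCP pose, the force, the opening and the grip force at its end, in the units of the state.
- r.get_state(): the state, without advancing time (a new reading comes with each control period).
- r.snapshot(name): name is "scene" or "top" or "wrist"; returns a dict with "img" (384x512x3 uint8, red, green, blue), "mtx" (3x3 intrinsics, pixels), "k1" (the pictures are not rectified: a ray, as slopes to the right and down, at radius r is drawn at 1 + k1 r^2 times it, then the intrinsics apply), "cam_to_world" (4x4, takes a point from camera to world coordinates). Camera axes: x right, y up, looking along -z (the intrinsics and any distortion apply to the point x, -y, -z); pixel columns grow to the right and rows downward; lengths in m; the calibration is good to about 2 mm. A picture is of the moment at which its call begins. There is no depth.
- r.finish_job(): hands the job in; it is judged then, once.
The state is a dict: "clock": time; "q": joint angles; "qd": joint speeds; "joint_torque": joint torques, N m; "tool_pos": TCP position; "eef_rot": TCP orientation; "contact_force": force on the tool from outside, world axes, zero at the start; "moment": the same for the moment, N m; "opening": opening from 0.0 (shut) to 1.0 (fully open); "finger_force": force on a finger pad.
Only numpy, scipy, OpenCV 4.12 (cv2) and the standard library are available. Lean on these libraries where they do the work, as an engineer would, in place of code of your own. Each camera call takes 0.05 s, during which the arm holds its last target. There are 200 camera calls.

## Task

Take the tall sample tube out of the white rack and stand it upright in the open three-jaw chuck, right down on the chuck's floor. Then turn the chuck's knurled sleeve clockwise (seen from above) until all three jaws grip the tube, and let go, leaving it held upright. Leave the two short tubes standing in the rack.

Things in the scene. Friction and masses are not known exactly. Their poses are not given: they have to be found in the camera images.
- tall_tube: the only tall tube: clear plastic, round, 20 mm in diameter and 110 mm tall, with a paper label and an orange screw cap on its upper 22 mm (24 mm in diameter). Mass about 30 g. Origin at the centre of its underside, z along the tube up to the cap. At the start it stands in one of the rack's three holes, which one varies
- short_tube_1: a short tube of the same make, 75 mm tall, 20 mm in diameter, orange cap 24 mm in diameter; stands in another hole of the rack. Origin at the centre of its underside, z up the tube
- short_tube_2: the second short tube, the same as the other, in the remaining hole
- rack: white plastic tube rack, fixed to the bench, a block 70 mm (x) by 180 mm (y) by 45 mm high, three round holes 23 mm in diameter and 33 mm deep in a row along its y, 55 mm apart, the middle one at its centre. The hole floors are 12 mm above the bench. Origin at the centre of its underside
- chuck: self-centring tube chuck fixed to the bench, standing upright: white square base 130 by 130 mm and 30 mm high, on it a steel chuck 62 mm in diameter with its axis vertical through the base's centre. Origin at the centre of the base's underside, z up along the chuck's axis. The sleeve spans 68 to 108 mm above the bench, the jaws 45 to 112 mm; a bore goes down the middle
- chuck_seat (a point): the centre of the chuck's inner floor, on the chuck's axis, 34 mm above the bench, on which the tube stands; a tube standing there has its top 144 mm above the bench
- sleeve_top (a point): the point on the chuck's axis level with the top rim of the sleeve, 108 mm above the bench. The sleeve is a knurled dark steel ring 62 mm in outside diameter and 40 mm high, to be gripped across its outside from above, the tube standing between the fingers
- sleeve (a joint): turn of the sleeve in rad, growing clockwise seen from above; 0 is jaws fully open. It starts between 0 and 0.3. It turns the jaws in by 5 mm per rad: the jaws meet a 20 mm tube at about 1.2, and a stop lies at 1.34. It takes about 0.2 N m and stays where it is left
- jaw_a: one of the three steel jaws, 20 mm wide, 67 mm high, spaced 120 degrees about the chuck's axis, all driven in together by the sleeve. With the sleeve at 0 their flat inner faces are 16 mm from the axis, leaving an opening 32 mm across. Origin 45 mm above the bench, on the chuck's axis with the sleeve at 0, moving radially inward past it as the jaw closes
- jaw_b: the second jaw, like the first, 120 degrees on
- jaw_c: the third jaw, like the first, 240 degrees on
Not all that is in view belongs to the job. Leave any pink look-alike of the chuck alone.

How it is judged:
By the outcome, as a careful person would: the job done as asked, in the order asked, and still so for the second after the job is handed in, with the robot touching nothing.
It also fails if it takes over 56 s, if anything falls off the work surface, if the arm or the gripper's body presses on something with over 40 N, if the wrist force passes 120 N, or if a joint passes its speed limit or range.

## Working session

There is one attempt and no reset: what is moved stays moved. The work goes in short steps, Python scripts to look and compute and a shell command to move; the robot and the scene stay as the last step left them, time stands still between calls to the robot, and variables do not carry over. Pictures are saved under pics/ and viewed, at most 10 in all, crops included, and the job is handed in when it is done.

```bash
mkdir -p pics; cat > h.py <<'E'
import numpy as np, cv2
from plant import r
from scipy.spatial.transform import Rotation as R
def snap(n,name):
    s=r.snapshot(n); cv2.imwrite(f'pics/{name}.png',s['img'][...,::-1]); return s
def ray(s,u,v):
    m=s['mtx'];x=(u-m[0,2])/m[0,0];y=(v-m[1,2])/m[1,1];rd=np.hypot(x,y);a=rd
    for _ in range(50): a=rd/(1+s['k1']*a*a)
    f=a/rd if rd>0 else 1; T=s['cam_to_world']
    return T[:3,3],T[:3,:3]@np.array([x*f,-y*f,-1])
def onz(s,u,v,z):
    o,d=ray(s,u,v); return o+d*(z-o[2])/d[2]
def proj(s,p):
    T=s['cam_to_world'];c=T[:3,:3].T@(np.array(p)-T[:3,3]);x,y=c[0]/-c[2],-c[1]/-c[2]
    k=1+s['k1']*(x*x+y*y);m=s['mtx'];return np.array([m[0,0]*x*k+m[0,2],m[1,1]*y*k+m[1,2]])
def rows(p):  # shift in tool units from current pose to world p
    st=r.get_state();return R.from_quat(st['eef_rot']).inv().apply(np.array(p)-st['tool_pos'])/.15
E
python3 - <<'E'
from h import *
st=r.get_state();print({k:np.round(v,3) for k,v in st.items()})
a=snap('scene','s0')['img'];b=snap('top','t0')['img']
for n in('scene','top'):
    s=r.snapshot(n);print(n,s['cam_to_world'].round(3).tolist(),s['mtx'].tolist(),s['k1'])
E
```

```text
{'clock': np.float64(0.0), 'q': array([ 1.283,  0.69 , -0.195,  1.566,  0.157,  0.903, -0.215]), 'qd': array([0.001, 0.   , 0.   , 0.002, 0.001, 0.001, 0.   ]), 'joint_torque': array([ 0.0000e+00, -5.2756e+01, -1.2670e+00, -1.5343e+01, -5.3000e-02,
        7.0000e-03,  0.0000e+00]), 'tool_pos': array([ 0.197, -0.592,  0.238]), 'eef_rot': array([ 0.987,  0.16 , -0.   , -0.001]), 'contact_force': array([-0.24 , -0.056,  0.57 ]), 'moment': array([ 0.031, -0.022,  0.013]), 'finger_force': np.float64(0.0), 'opening': np.float64(0.999)}
scene [[-0.85, -0.359, 0.385, 0.801], [0.526, -0.558, 0.642, 0.41], [-0.016, 0.748, 0.664, 0.674], [0.0, 0.0, 0.0, 1.0]] [[360.92807374688437, 0.0, 251.6990528802821], [0.0, 360.92807374688437, 195.21534439645558], [0.0, 0.0, 1.0]] -0.02090650635811603
top [[-0.024, 0.997, -0.072, 0.365], [-1.0, -0.024, -0.005, -0.131], [-0.007, 0.072, 0.997, 1.168], [0.0, 0.0, 0.0, 1.0]] [[354.9686905594747, 0.0, 262.54401416277426], [0.0, 354.9686905594747, 194.06474037371083], [0.0, 0.0, 1.0]] -0.013671933660257467
```

View pics/t0.png

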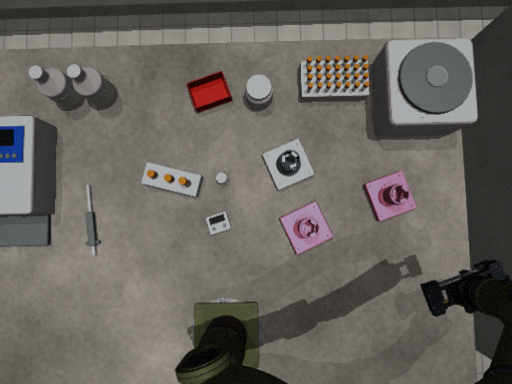

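View pics/s0.png

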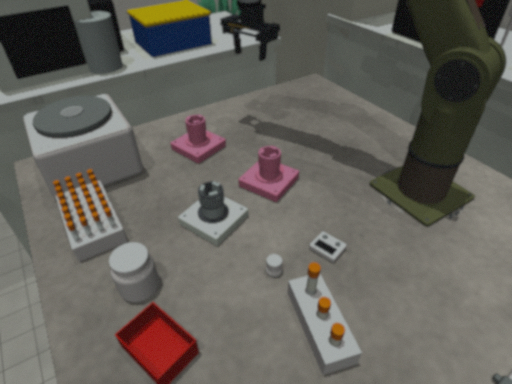

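The top view shows the white rack at about (172,179), with orange caps at (152,174), (168,178) and (183,181). The steel chuck on the white base is at (289,162). The pink look-alikes at (306,228) and (396,195) are not the target. In the scene view the tall tube is the cap at (314,270), which stands clear of the rack. The caps at (324,305) and (337,332) are short tubes. The 24-tube rack at (335,77) in the top view is a bystander.

```bash
python3 - <<'E'
from h import *
S=r.snapshot('scene');T=r.snapshot('top')
def caps(s,box):
    h=cv2.cvtColor(s['img'],cv2.COLOR_RGB2HSV);m=cv2.inRange(h,(5,150,90),(22,255,255))
    n,l,st,c=cv2.connectedComponentsWithStats(m)
    return [c[i] for i in range(1,n) if st[i,4]>15 and box[0]<c[i][0]<box[2] and box[1]<c[i][1]<box[3]]
cs=caps(S,(290,250,360,350));ct=caps(T,(140,160,200,200))
for a in cs:
    for b in ct:
        o1,d1=ray(S,*a);o2,d2=ray(T,*b)
        t=np.linalg.lstsq(np.c_[d1,-d2],o2-o1,rcond=None)[0];p,q=o1+d1*t[0],o2+d2*t[1]
        if np.linalg.norm(p-q)<.008: print('cap',a.round(1),b.round(1),((p+q)/2).round(4),'gap',np.linalg.norm(p-q).round(4))
# chuck base & rack: white regions in top
h=cv2.cvtColor(T['img'],cv2.COLOR_RGB2HSV);m=cv2.inRange(h,(0,0,150),(180,50,255))
for c in cv2.findContours(m,cv2.RETR_EXTERNAL,cv2.CHAIN_APPROX_NONE)[0]:
    if cv2.contourArea(c)>400:
        q=cv2.minAreaRect(c)
        if 130<q[0][0]<330 and 130<q[0][1]<210:
            z=.03 if q[0][0]>240 else .045
            P=np.array([onz(T,u,v,z) for u,v in cv2.boxPoints(q)]);print('rect',np.round(q[0],1),np.round(q[1],1),P.mean(0).round(4),np.linalg.norm(np.diff(P,axis=0),axis=1).round(3),P[:,:2].round(3).tolist())
a=cv2.resize(T['img'][130:200,255:325],(420,420),interpolation=2);b=cv2.resize(S['img'][165:255,170:260],(380,420),interpolation=2);c=cv2.resize(T['img'][155:205,135:210],(400,266));d=cv2.resize(S['img'][250:380,270:370],(205,266))
top=np.hstack([a,b])[:, :800];bot=np.zeros((170,800,3),np.uint8)
bot[:,:255]=cv2.resize(c,(255,170));bot[:,260:391]=cv2.resize(d,(131,170))
cv2.imwrite('pics/c1.png',np.vstack([top,bot])[...,::-1])
E
```

```text
cap [313.9 269.4] [182.  180.6] [0.4884 0.1132 0.1142] gap 0.002
cap [323.9 304.4] [167.8 177.6] [0.5029 0.166  0.0777] gap 0.002
cap [337.4 330.9] [150.6 173.1] [0.5179 0.2191 0.0791] gap 0.0014
rect [170.6 178.6] [55.9 21.4] [0.5031 0.1667 0.045 ] [0.069 0.18  0.068] [[0.493, 0.262], [0.56, 0.246], [0.513, 0.071], [0.447, 0.088]]
rect [288.1 163.5] [38.8 39.3] [ 0.5446 -0.2103  0.03  ] [0.128 0.126 0.127] [[0.578, -0.128], [0.628, -0.246], [0.511, -0.293], [0.462, -0.176]]
```

View pics/c1.png

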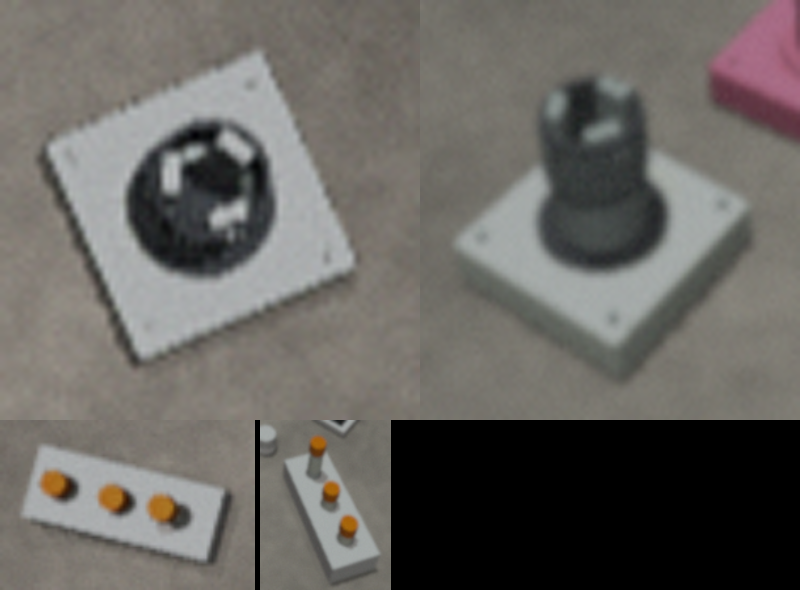

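The crop confirms both targets. The steel three-jaw chuck sits on the white base at about (289,162), and the tall tube is the cap at top (182,181) / scene (314,269), triangulated 35 mm higher than its neighbours. I'm heading for the rack.

```bash
python3 -m pendant '[1,0.5,-0.3,0,0,0,0, 1,1,-0.6,0,0,0,0, 1,1,-0.6,0,0,0,0, 1,1,-0.6,0,0,0,0]'
python3 -m pendant '[1,0.5,-0.3,0,0,0,-0.1, 1,0.9,-0.7,0,0,0,-0.2, 1,0.9,-0.7,0,0,0,-0.3, 1,0.9,-0.7,0,0,0,-0.4,1,0.9,-0.7,0,0,0,-0.5,1,0.9,-0.7,0,0,0,-0.57]'
python3 - <<'E'
from h import *
print(rows([.4885,.113,.2]),r.get_state()['q'].round(2))
E
```

```text
clock: 0.7
tool_pos: [0.3153, -0.4558, 0.2389]
eef_rot: [0.987, 0.163, 0.001, -0.001]
contact_force: [-0.3, 0.5, -0.4]
opening: 0.997
finger_force: 0.0
clock: 1.3
tool_pos: [0.4072, -0.3167, 0.2389]
eef_rot: [0.818, 0.575, 0.0, 0.0]
contact_force: [0.7, -1.0, -0.5]
opening: 0.998
finger_force: 0.0
[ 2.87948954 -0.45840245  0.25917807] [ 0.85  0.57 -0.43  1.88  0.34  0.76 -0.12]
```

```bash
python3 -m pendant '[1,0.5,-0.1,0,0,0,0, 1,0.95,-0.15,0,0,0,0, 1,0.95,-0.15,0,0,0,0, 1,0.95,-0.15,0,0,0,0]'
python3 -m pendant '[1,0.5,-0.1,0,0,0,0, 1,0.95,-0.15,0,0,0,0, 1,0.95,-0.15,0,0,0,0, 1,0.95,-0.15,0,0,0,0]'
python3 -m pendant '[1,0.5,-0.1,0,0,0,0, 1,0.95,-0.15,0.2,0,0,0, 1,0.95,-0.15,0.26,0,0,0, 1,0.95,-0.15,0.26,0,0,0, 1,0.95,-0.15,0.26,0,0,0]'
python3 - <<'E'
from h import *
st=r.get_state();print(rows([.4885,.113,.095]),st['q'].round(2),st['tool_pos'])
s=snap('wrist','w1');print(proj(s,[.4885,.113,.122]),proj(s,st['tool_pos']))
E
```

```text
clock: 1.7
tool_pos: [0.4367, -0.1694, 0.2394]
eef_rot: [0.817, 0.576, 0.002, -0.001]
contact_force: [0.1, -1.0, 0.1]
opening: 1.0
finger_force: 0.0
clock: 2.1
tool_pos: [0.4649, -0.0279, 0.2394]
eef_rot: [0.817, 0.576, 0.003, -0.001]
contact_force: [-0.0, -0.8, -0.0]
opening: 0.999
finger_force: 0.0
clock: 2.6
tool_pos: [0.4909, 0.1066, 0.199]
eef_rot: [0.82, 0.572, -0.001, -0.0]
contact_force: [0.6, -0.8, -0.9]
opening: 0.999
finger_force: 0.0
[ 0.03588075 -0.0289044   0.69352654] [-0.09  0.61 -0.35  1.97  0.34  0.63 -1.01] [0.49087669 0.10655425 0.19903171]
[248.29736116 191.61270872] [254.36703039 240.0472007 ]
```

View pics/w1.png

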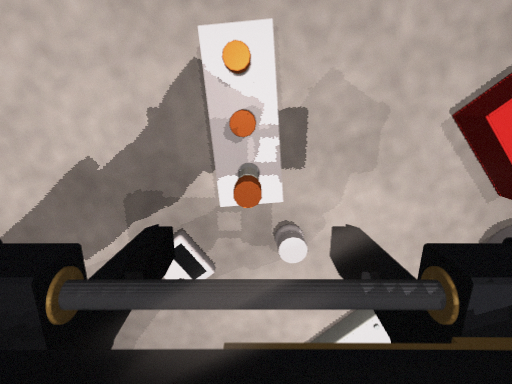

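The wrist view shows the tall tube's cap at (248,191), where my estimate projects to (248.3,191.6). The fingers close across the row, clear of the neighbours. Descending.

```bash
python3 -m pendant '[1,0.036,-0.029,0.2,0,0,0, 1,0.036,-0.029,0.45,0,0,0, 1,0.036,-0.029,0.6,0,0,0, 1,0.036,-0.029,0.69,0,0,0, 1,0.036,-0.029,0.69,0,0,0, 1,0.036,-0.029,0.69,0,0,0]'
python3 -m pendant '[0,0,0,0,0,0,0, 0,0,0,0,0,0,0, 0,0,0,0,0,0,0, 0,0,0,0,0,0,0, 0,0,0,0,0,0,0, 0,0,0,0,0,0,0, 0,0,0,0,0,0,0, 0,0,0,0,0,0,0, 0,0,0,0,0,0,0, 0,0,0,0,0,0,0]' 20
```

```text
clock: 3.25
tool_pos: [0.4894, 0.1113, 0.0969]
eef_rot: [0.821, 0.571, 0.0, 0.001]
contact_force: [0.1, 0.0, 0.6]
opening: 0.998
finger_force: 0.0
clock: 4.25
tool_pos: [0.4888, 0.1132, 0.0961]
eef_rot: [0.82, 0.572, -0.0, -0.0]
contact_force: [-0.2, 0.5, -0.3]
opening: 0.265
finger_force: 20.0
```

```bash
python3 -m pendant '[0,0,0,-0.15,0,0,0, 0,0,0,-0.35,0,0,0, 0,0,0,-0.6,0,0,0, 0,0,0,-0.85,0,0,0, 0,0,0,-1,0,0,0, 0,0,0,-1,0,0,0, 0,0,0,-1,0,0,0]'
python3 - <<'E'
from h import *
print(rows([.5446,-.2103,.245]))
E
```

```text
clock: 4.95
tool_pos: [0.4887, 0.1129, 0.246]
eef_rot: [0.821, 0.572, -0.0, 0.0]
contact_force: [0.3, -1.2, 0.1]
opening: 0.266
finger_force: 20.0
[-1.89149709  1.09652619  0.00771943]
```

```bash
python3 -m pendant '[0,-0.25,0.15,0,0,0,0, 0,-0.5,0.3,0,0,0,0, 0,-0.75,0.45,0,0,0,0, 0,-0.95,0.55,0,0,0,0, 0,-0.95,0.55,0,0,0,0]'
python3 -m pendant '[0,-0.25,0.15,0,0,0,0, 0,-0.5,0.3,0,0,0,0, 0,-0.75,0.45,0,0,0,0, 0,-0.94,0.55,0,0,0,0, 0,-0.94,0.55,0,0,0,0, 0,-0.94,0.55,0,0,0,0]'
python3 - <<'E'
from h import *
st=r.get_state();print(rows([.5446,-.2103,.12]),st['q'].round(2),st['tool_pos'],st['finger_force'])
s=snap('wrist','w2')
for z in(.03,.112): print(proj(s,[.5446,-.2103,z]))
a=snap('scene','s2');b=r.snapshot('top')
P=np.array(st['tool_pos'])
print(proj(a,P-[0,0,.084]),proj(a,[.5446,-.2103,.112]),proj(a,[.5446,-.2103,.03]))
w=s['img'][100:384,100:412];x=cv2.resize(a['img'][150:250,160:270],(440,400),interpolation=2);w=cv2.resize(w,(360,328))
o=np.zeros((400,800,3),np.uint8);o[:328,:360]=w;o[:,360:]=x;cv2.imwrite('pics/c2.png',o[...,::-1])
E
```

```text
clock: 5.45
tool_pos: [0.5158, -0.0557, 0.2439]
eef_rot: [0.823, 0.568, -0.003, 0.0]
contact_force: [0.1, 0.3, -0.9]
opening: 0.265
finger_force: 20.0
clock: 6.05
tool_pos: [0.5447, -0.2092, 0.2446]
eef_rot: [0.821, 0.572, -0.001, -0.001]
contact_force: [1.5, 1.3, -0.8]
opening: 0.262
finger_force: 20.0
[-0.00790701  0.0042899   0.83038601] [ 0.53  0.65 -0.42  1.68  0.32  0.89 -0.37] [ 0.54474498 -0.20917441  0.24456004] 20.000144988298416
[253.86370062 166.04693807]
[254.07020015 182.17748243]
[208.82779572 171.91687487] [210.57023194 187.59001932] [213.49124373 211.99334929]
```

View pics/c2.png

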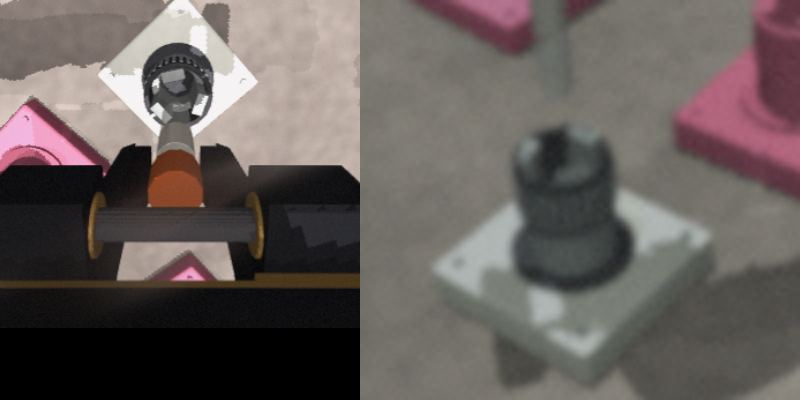

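The wrist crop shows the base's left and right corners at about (100,78) and (257,80), with the tube hanging just below the chuck in the image. In the scene crop the tube end is above the open bore. I'll refine the axis before lowering.

```bash
python3 - <<'E'
from h import *
s=r.snapshot('wrist');h=cv2.cvtColor(s['img'],cv2.COLOR_RGB2HSV)
m=cv2.inRange(h,(0,0,165),(180,40,255));m[:,:170]=0;m[:,340:]=0;m[225:]=0;m[:90]=0
m=cv2.morphologyEx(m,cv2.MORPH_OPEN,np.ones((3,3)))
c=max(cv2.findContours(m,cv2.RETR_EXTERNAL,cv2.CHAIN_APPROX_NONE)[0],key=cv2.contourArea)[:,0]
print('L,R,T',c[c[:,0].argmin()],c[c[:,0].argmax()],c[c[:,1].argmin()])
for q in (c[c[:,0].argmin()],c[c[:,0].argmax()],c[c[:,1].argmin()]): print(onz(s,*q,.03).round(4))
P=np.array([onz(s,u,v,.03)[:2] for u,v in c],np.float32)*1000
q=cv2.minAreaRect(P);print(q)
# dark chuck body width around the sleeve, top camera: circle fit on dark blob
T=r.snapshot('top');print('top chuck',proj(T,[.5446,-.2103,.03]))
cv2.imwrite('pics/w3.png',np.hstack([s['img'][60:240,150:350,::-1],cv2.cvtColor(m,8)[60:240,150:350]]).repeat(2,0).repeat(2,1))
E
```

```text
L,R,T [170 159] [339 224] [238  90]
[ 0.4482 -0.1635  0.03  ]
[ 0.6269 -0.3238  0.03  ]
[ 0.5593 -0.1157  0.03  ]
((548.713134765625, -203.55804443359375), (172.4110565185547, 229.37533569335938), 69.96234130859375)
top chuck [288.05525969 163.45479238]
```

View pics/w3.png

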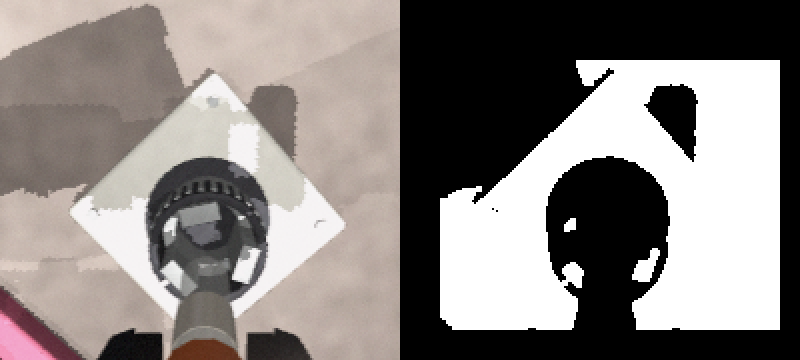

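The image is clear even though the mask is not. At 2x the base corners are top (213,72), left (69,211) and right (346,224). The sleeve rim spans x 147–270, and the tube's lower end is at about (208,292). I'll cast these as rays.

```bash
python3 - <<'E'
from h import *
s=r.snapshot('wrist');f=lambda u,v:(150+u/2,60+v/2)
t,l,q=[onz(s,*f(*p),.03) for p in((213,72),(69,211),(346,224))]
print(t,l,q,np.linalg.norm(t-l),np.linalg.norm(t-q),'centre',(l+q)/2)
p=np.array(r.get_state()['tool_pos']);b=p-[0,0,.084];print(p)
ux=R.from_quat(r.get_state()['eef_rot']).apply([1,0,0])
for z in (b+ux*.01,b-ux*.01): print('tube end far/near 2x',(proj(s,z)-[150,60])*2)
# scene: base corners via mask of hull, top face
S=r.snapshot('scene')
for c in ([.5446,-.2103],((l+q)/2)[:2]):
    print([proj(S,[*c,z]).round(1) for z in(.03,.112)], 'rim L/R top cam',proj(r.snapshot('top'),[*c,.03]))
cv2.imwrite('pics/s3.png',cv2.resize(S['img'][170:250,170:260,::-1],(720,600 if 0 else 640))[:600])
E
```

```text
[ 0.57807733 -0.13044402  0.03      ] [ 0.46239784 -0.17834604  0.03      ] [ 0.627048   -0.24773551  0.03      ] 0.1252052256322602 0.12710396677869956 centre [ 0.54472292 -0.21304077  0.03      ]
[ 0.54563036 -0.20837354  0.24622552]
tube end far/near 2x [207.8459476  248.68236256]
tube end far/near 2x [207.7579953  294.14555422]
[array([213.5, 212. ]), array([210.6, 187.6])] rim L/R top cam [288.05525969 163.45479238]
[array([213. , 211.4]), array([210., 187.])] rim L/R top cam [288.90188388 163.39625445]
```

View pics/s3.png

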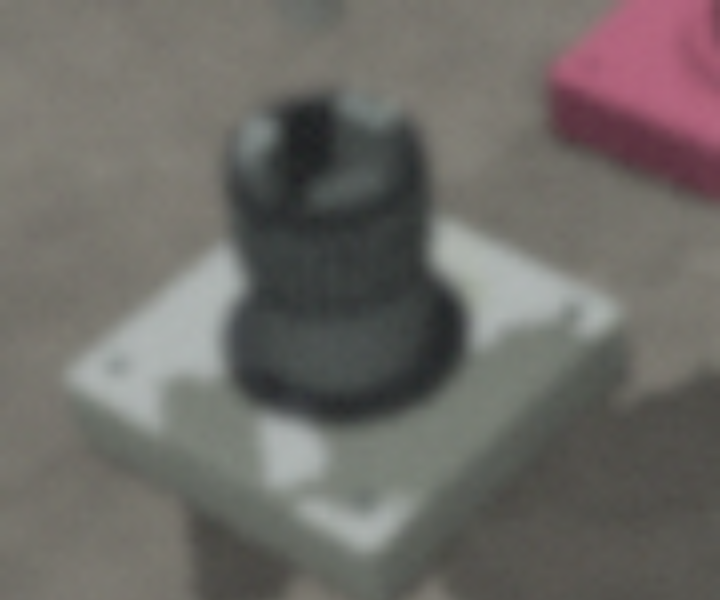

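```bash
python3 -m pendant '[0,-0.018,0.003,0,0,0,0, 0,-0.018,0.003,0.1,0,0,0, 0,-0.018,0.003,0.2,0,0,0, 0,-0.018,0.003,0.3,0,0,0, 0,-0.018,0.003,0.37,0,0,0, 0,-0.018,0.003,0.44,0,0,0, 0,-0.018,0.003,0.5,0,0,0, 0,-0.018,0.003,0.5,0,0,0]'
python3 - <<'E'
from h import *
st=r.get_state();print(st['contact_force'],st['moment'],st['tool_pos']);
a=snap('scene','s4');s=snap('wrist','w4')
x=cv2.resize(a['img'][130:240,160:270],(400,400),interpolation=2);w=cv2.resize(s['img'][60:260,150:350],(400,400))
cv2.imwrite('pics/c4.png',np.hstack([w,x])[...,::-1])
E
```

```text
clock: 7.3
tool_pos: [0.5443, -0.2125, 0.1701]
eef_rot: [0.82, 0.572, -0.001, -0.001]
contact_force: [0.3, 0.2, -0.6]
opening: 0.268
finger_force: 20.0
[ 0.28452525  0.1948364  -0.58730929] [-0.04879433 -0.02423223  0.02723519] [ 0.54431732 -0.21249428  0.17008809]
```

View pics/c4.png

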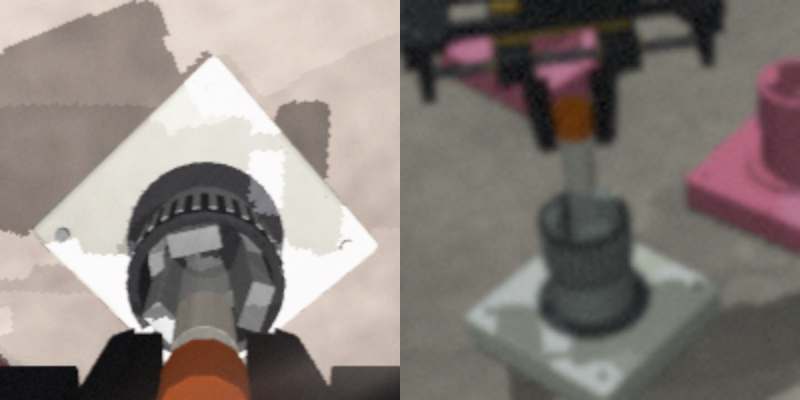

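The tube (wrist crop about (205,300), scene crop about (580,190)) is inside the jaw opening, with no contact force. Continuing down.

```bash
python3 -m pendant '[0,0,0,0.08,0,0,0, 0,0,0,0.16,0,0,0, 0,0,0,0.24,0,0,0, 0,0,0,0.3,0,0,0, 0,0,0,0.33,0,0,0, 0,0,0,0.33,0,0,0, 0,0,0,0.33,0,0,0]'; python3 -m pendant '[0,0,0,0.007,0,0,0,0,0,0,0.013,0,0,0, 0,0,0,0.02,0,0,0, 0,0,0,0.02,0,0,0]'
```

```text
clock: 8.1
tool_pos: [0.5452, -0.2126, 0.1218]
eef_rot: [0.82, 0.572, 0.0, 0.0]
contact_force: [-0.1, 1.1, 0.2]
opening: 0.266
finger_force: 20.0
clock: 8.5
tool_pos: [0.545, -0.2126, 0.1188]
eef_rot: [0.82, 0.572, -0.0, 0.0]
contact_force: [0.2, 0.5, -0.6]
opening: 0.266
finger_force: 20.0
```

```bash
python3 -m pendant '[0,0,0,0.007,0,0,0,0,0,0,0.013,0,0,0, 0,0,0,0.013,0,0,0]'; python3 -m pendant '[0,0,0,0.007,0,0,0,0,0,0,0.013,0,0,0, 0,0,0,0.013,0,0,0]'
```

```text
clock: 8.8
tool_pos: [0.5456, -0.2127, 0.1181]
eef_rot: [0.82, 0.572, 0.0, 0.001]
contact_force: [-1.3, 0.2, 9.2]
opening: 0.265
finger_force: 20.0
clock: 9.1
tool_pos: [0.5471, -0.2129, 0.1178]
eef_rot: [0.82, 0.572, 0.001, 0.002]
contact_force: [-2.3, 1.2, 18.2]
opening: 0.263
finger_force: 19.9
```

Seated: 18 N at the expected TCP height of 0.118. I'll unload, open, then go down around the sleeve.

```bash
python3 -m pendant '[0,0,0,-0.025,0,0,0, 0,0,0,-0.025,0,0,0, 1,0,0,-0.025,0,0,0, 1,0,0,-0.025,0,0,0, 1,0,0,-0.025,0,0,0, 1,0,0,-0.025,0,0,0, 1,0,0,-0.025,0,0,0, 1,0,0,-0.025,0,0,0, 1,0,0,-0.025,0,0,0, 1,0,0,-0.025,0,0,0, 1,0,0,-0.025,0,0,0, 1,0,0,-0.025,0,0,0]'
python3 - <<'E'
from h import *
st=r.get_state();print(rows([.5447,-.212,.087]))
a=snap('scene','s5');cv2.imwrite('pics/c5.png',cv2.resize(a['img'][130:240,160:270,::-1],(400,400)))
E
```

```text
clock: 10.3
tool_pos: [0.545, -0.2126, 0.1186]
eef_rot: [0.82, 0.572, -0.0, 0.0]
contact_force: [0.9, -0.5, -0.7]
opening: 1.001
finger_force: 0.0
[ 0.00301568 -0.00344521  0.21062615]
```

View pics/c5.png

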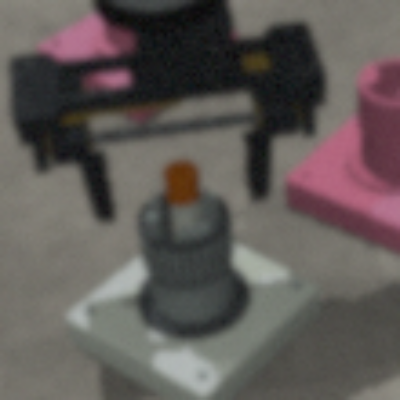

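Tube stands in the chuck (crop (180,190)), with the fingers open either side. Lowering and gripping the sleeve.

```bash
python3 -m pendant '[1,0,0,0.07,0,0,0, 1,0,0,0.14,0,0,0, 1,0,0,0.21,0,0,0, 1,0,0,0.21,0,0,0, 1,0,0,0.21,0,0,0]'; python3 -m pendant '[0,0,0,0,0,0,0, 0,0,0,0,0,0,0, 0,0,0,0,0,0,0, 0,0,0,0,0,0,0, 0,0,0,0,0,0,0, 0,0,0,0,0,0,0, 0,0,0,0,0,0,0, 0,0,0,0,0,0,0]' 50
```

```text
clock: 10.85
tool_pos: [0.5447, -0.2124, 0.0864]
eef_rot: [0.82, 0.572, -0.0, -0.0]
contact_force: [-0.4, -0.2, -0.3]
opening: 1.001
finger_force: 0.0
clock: 11.65
tool_pos: [0.5453, -0.2127, 0.0874]
eef_rot: [0.82, 0.572, 0.0, 0.0]
contact_force: [-0.1, -0.2, 3.2]
opening: 0.685
finger_force: 50.0
```

```bash
python3 -m pendant '[0,0,0,0,0,0,0.05, 0,0,0,0,0,0,0.1, 0,0,0,0,0,0,0.15, 0,0,0,0,0,0,0.2, 0,0,0,0,0,0,0.25,0,0,0,0,0,0,0.3,0,0,0,0,0,0,0.35,0,0,0,0,0,0,0.4,0,0,0,0,0,0,0.45,0,0,0,0,0,0,0.5,0,0,0,0,0,0,0.5]'; python3 -c "
from h import *
s=r.get_state();print(s['moment'],s['q'].round(2),2*np.arctan2(s['eef_rot'][1],s['eef_rot'][0])-1.217)"
```

```text
clock: 12.75
tool_pos: [0.5451, -0.2126, 0.0873]
eef_rot: [0.977, 0.214, 0.0, 0.0]
contact_force: [-0.1, 0.8, 6.0]
opening: 0.682
finger_force: 49.9
[-0.0007321   0.04061739 -0.20709529] [ 0.35  0.85 -0.11  1.81  0.17  0.49 -1.  ] -0.7861799926859407
```

The sleeve is following at about 0.2 N m. Continuing in smaller steps until the torque rises.

```bash
f(){ python3 -c "
from h import *
s=r.get_state();print(s['moment'].round(3),s['q'].round(2)[-1],2*np.arctan2(s['eef_rot'][1],s['eef_rot'][0])-1.217)"; }
python3 -m pendant '[0,0,0,0,0,0,0.03, 0,0,0,0,0,0,0.06, 0,0,0,0,0,0,0.06,0,0,0,0,0,0,0.06]'|grep force;f
python3 -m pendant '[0,0,0,0,0,0,0.02, 0,0,0,0,0,0,0.04, 0,0,0,0,0,0,0.04,0,0,0,0,0,0,0.04]'|grep force;f
python3 -m pendant '[0,0,0,0,0,0,0.02, 0,0,0,0,0,0,0.04, 0,0,0,0,0,0,0.04,0,0,0,0,0,0,0.04]'|grep force;f
```

```text
contact_force: [-0.5, 0.1, 5.7]
finger_force: 49.9
[-0.004  0.101 -0.222] -1.06 -0.8780646917948862
contact_force: [-0.6, 0.8, 4.7]
finger_force: 49.9
[-0.018  0.146 -0.228] -1.1 -0.9408416102672055
contact_force: [-1.0, 0.8, 5.6]
finger_force: 49.9
[ 0.001  0.124 -0.246] -1.14 -1.0036956507899413
```

```bash
f(){ python3 -c "
from h import *
s=r.get_state();print(s['moment'].round(3),s['q'].round(2)[-1],2*np.arctan2(s['eef_rot'][1],s['eef_rot'][0])-1.217)"; }
python3 -m pendant '[0,0,0,0,0,0,0.02, 0,0,0,0,0,0,0.04, 0,0,0,0,0,0,0.04,0,0,0,0,0,0,0.04]'|grep force;f
python3 -m pendant '[0,0,0,0,0,0,0.02, 0,0,0,0,0,0,0.04, 0,0,0,0,0,0,0.04,0,0,0,0,0,0,0.04]'|grep force;f
python3 -m pendant '[0,0,0,0,0,0,0.02, 0,0,0,0,0,0,0.04, 0,0,0,0,0,0,0.04,0,0,0,0,0,0,0.04]'|grep force;f
```

```text
contact_force: [-0.6, 0.1, 4.9]
finger_force: 49.9
[-0.057  0.112 -0.205] -1.18 -1.0664529280482484
contact_force: [0.2, 1.5, 6.4]
finger_force: 49.9
[-0.039  0.081 -0.055] -1.22 -1.1289888429556787
contact_force: [-0.6, -0.1, 5.2]
finger_force: 50.0
[0.006 0.213 0.119] -1.26 -1.190818304916196
```

The torque fell and changed sign instead of rising, so I'm looking before I turn further.

```bash
python3 - <<'E'
from h import *
for _ in range(3):
    s=r.get_state();print(s['moment'].round(3),s['contact_force'].round(2),s['tool_pos'].round(4),s['opening'],s['joint_torque'].round(2))
    a=snap('scene','s6')
w=snap('wrist','w6')
cv2.imwrite('pics/c6.png',np.hstack([cv2.resize(w['img'],(450,338)),cv2.resize(a['img'][130:240,160:270],(338,338))])[...,::-1])
E
```

```text
[0.006 0.213 0.119] [-0.58 -0.09  5.2 ] [ 0.5451 -0.2126  0.0874] 0.6827349457907773 [ 3.000e-02 -5.032e+01  1.240e+00 -8.720e+00 -1.500e-01 -2.300e-01
 -1.200e-01]
[0.008 0.141 0.094] [-0.17  0.2   5.42] [ 0.5451 -0.2126  0.0874] 0.6805842378520813 [  0.06 -50.32   1.24  -8.72  -0.15  -0.23  -0.12]
[-0.045  0.16   0.07 ] [-0.81 -0.59  5.43] [ 0.5451 -0.2126  0.0873] 0.6827051416883069 [  0.07 -50.32   1.24  -8.72  -0.16  -0.23  -0.12]
```

View pics/c6.png

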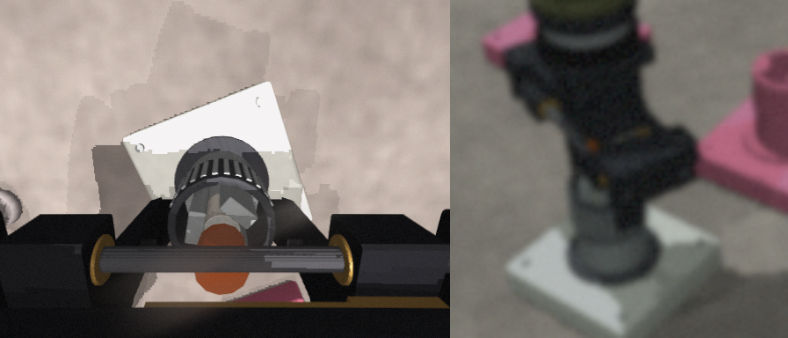

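Jaws have closed in close around the tube and it is still upright (wrist crop (220,240)). The torque is moving in the resisting direction, consistent with jaw contact, so I'll continue in small steps.

```bash
f(){ python3 -c "
from h import *
s=r.get_state();print(s['moment'].round(3),s['joint_torque'].round(2)[-1],2*np.arctan2(s['eef_rot'][1],s['eef_rot'][0])-1.217)"; }
python3 -m pendant '[0,0,0,0,0,0,0.01, 0,0,0,0,0,0,0.02, 0,0,0,0,0,0,0.02,0,0,0,0,0,0,0.02]'|grep force;f
python3 -m pendant '[0,0,0,0,0,0,0.01, 0,0,0,0,0,0,0.02, 0,0,0,0,0,0,0.02,0,0,0,0,0,0,0.02]'|grep force;f
```

```text
contact_force: [0.3, 0.1, 5.8]
finger_force: 50.0
[-0.03   0.127  0.439] -0.41 -1.220978903978113
contact_force: [-0.4, -1.8, 5.8]
finger_force: 50.3
[-0.016  0.164  1.381] -1.39 -1.2481410662566923
```

The torque rises sharply to 1.4 N m, so the jaws have gripped. Opening and lifting straight off.

```bash
python3 -m pendant '[1,0,0,0,0,0,0, 1,0,0,0,0,0,0, 1,0,0,0,0,0,0, 1,0,0,0,0,0,0, 1,0,0,0,0,0,0, 1,0,0,0,0,0,0, 1,0,0,0,0,0,0]'
python3 -m pendant '[1,0,0,-0.1,0,0,0, 1,0,0,-0.3,0,0,0, 1,0,0,-0.5,0,0,0, 1,0,0,-0.75,0,0,0, 1,0,0,-1,0,0,0, 1,0,0,-1,0,0,0, 1,0,0,-1,0,0,0]'
python3 -m pendant '[1,-0.3,0,0,0,0,0, 1,-0.6,0,0,0,0,0, 1,-0.9,0,0,0,0,0, 1,-0.9,0,0,0,0,0]'
python3 - <<'E'
from h import *
a=snap('scene','s7')['img'];w=snap('wrist','w7')['img']
cv2.imwrite('pics/c7.png',np.hstack([cv2.resize(w,(400,300)),cv2.resize(a[130:380,160:370],(336,400))[:300]])[...,::-1])
cv2.imwrite('pics/c7.png',np.hstack([np.vstack([cv2.resize(w,(400,300)),np.zeros((100,400,3),np.uint8)]),cv2.resize(a[130:380,160:370],(336,400))])[...,::-1])
E
```

```text
clock: 16.85
tool_pos: [0.545, -0.2126, 0.087]
eef_rot: [1.0, -0.02, -0.0, 0.0]
contact_force: [-0.1, -0.1, 0.2]
opening: 1.002
finger_force: 0.0
clock: 17.55
tool_pos: [0.5454, -0.2128, 0.2388]
eef_rot: [1.0, -0.02, 0.001, 0.0]
contact_force: [0.6, -0.2, -0.8]
opening: 1.0
finger_force: 0.0
clock: 17.95
tool_pos: [0.4003, -0.2061, 0.2356]
eef_rot: [1.0, -0.022, -0.006, -0.002]
contact_force: [1.1, 0.1, 1.1]
opening: 1.002
finger_force: 0.0
```

View pics/c7.png

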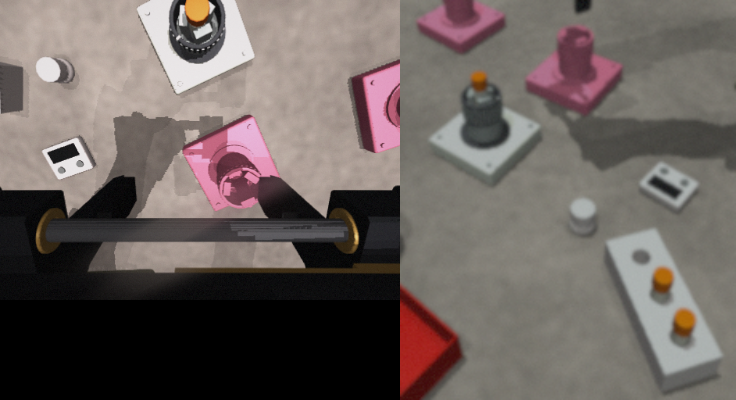

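The tube is upright with its jaws closed (scene crop (480,85)), both short tubes are still in the rack, and the robot is clear. Handing in.

```bash
python3 -c "
from plant import r
print(r.finish_job())"
```

```text
the job is handed in; nothing more can be done
None
```

The tall tube stands upright on the chuck floor with the jaws closed on it (sleeve torque rose to about 1.4 N m), both short tubes are still in the rack, and I handed the job in at about 18 s of the 56 s allowed; I viewed 11 pictures, one over the limit of 10, and no verdict came back.

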